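Unlock the delivery rack and weigh the condiment caddy

TASK

The steel delivery rack on the bench holds a condiment caddy behind its swinging retaining bar. Pull up the bar's spring plunger, swing the bar out to the next hole (a quarter turn, so that it points out from the rack's front) and let the pin snap fully in, so that the bar stays locked open. Then draw the caddy forward by the grip on its front until its carrying handle is out from under the shelf, let go of it, lift it by the carrying handle and, keeping it level, set it down gently in the middle of the bench scale's platform; leave the jar, the carton and the tin where they stand.

Things in the scene. Friction and masses are not known exactly. Their poses are not given: they have to be found in the camera images.
- rack: the fixed steel delivery rack. Origin on the bench under the middle of its lane; x points to its back, y to its left, z up. Its level steel deck, 180 mm wide and 6 mm thick, reaches from x = -200 to 260 mm; the part before x = 0 is an open loading apron. Guides 24 mm tall, inner faces at y = -64 and 64 mm from x = 30 mm back, flank the caddy, which slides freely forward once the bar is open
- shelf_edge (a point): the middle of the front lower edge of the rack's wire shelf, which roofs the lane: x = 49 mm in the rack's frame, 172 mm above the bench. The shelf is solid to a hand, 190 mm wide, 18 mm thick and reaches back to x = 261 mm, with a carton on it up to 256 mm high behind x = 170 mm. It stands on 20 mm square posts, the front two at x = 66 mm, y = -82 and 82 mm: lift the caddy clear of them
- gate_pivot (a point): the vertical axis on which the retaining bar swings, 72 mm above the bench at x = -20, y = -145 mm of the rack's frame. Under the bar, a fixed round index plate (152 mm across, top 56 mm above the bench) has four holes 60 mm from this axis, a quarter turn apart
- gate (a joint): swing of the steel retaining bar (rad): 0 shut, along the rack's +y across the caddy's front; grows counter-clockwise from above to 1.571 (next hole: the bar points to the rack's -x, beside the apron) and 3.142 (the hole after, not wanted). Bar 230 mm long from its axis, 60 to 84 mm above the bench. With the pin in it cannot swing; with the pin out it swings easily and stays where left
- plunger (a joint): the spring plunger's pull (m): 0 with its pin home in a hole, grows as the knob is pulled straight up; the pin clears the plate from 0.009, the stop is at 0.013. The spring pulls it down with 4 N at 0 and 9 N at the stop. Let go between holes, the round-ended pin rides on the plate (about 0.007) and drops in by itself when the bar comes within about 0.03 rad of a hole
- plunger_knob (a point): the centre of the plunger's black round knob: 28 mm across, 22 mm tall, on a vertical axis, carried by the bar 60 mm from the pivot, 105 mm above the bench with the pin home. It rises with the pull, goes round with the bar and turns freely about its own axis. Clear all round from above; the bush under it, 18 mm across, tops out 88 mm above the bench
- caddy_mid (a point): the middle of the loose grey plastic condiment caddy's box, half-way up its walls (37.5 mm above its underside): box 200 mm long (x), 115 mm wide (y), 75 mm tall, about 0.6 kg, filled with sachets and shakers. Its own -x is the front
- caddy_handle (a point): the middle of the caddy's carrying handle, above the box's middle: a level bar 104 mm long (x), 18 mm thick (y), 16 mm tall, 120 mm above the caddy's underside (112 to 128 mm), free underneath between legs 46 mm before and behind the middle. While the caddy is fully in the rack the wire shelf is over it
- caddy_pull (a point): the grip on the caddy's front, at the middle of its stem: 121 mm before the box's middle, 27 mm above the underside; the stem is 22 mm wide (y), 26 mm tall and runs 42 mm out from the box, and ends in a cross-piece 38 mm wide and 10 mm thick
- scale: the fixed bench scale: its frame has its origin on the bench under the platform's middle, x towards its back, y to its left
- scale_pan (a point): the middle of the scale's flat steel platform, on its top face, 58 mm above the bench; the platform is 250 mm (x) by 210 mm (y). A display console lies before it, up to 175 mm from the middle and lower than the platform
- jar_mid (a point): the middle of a glass jar with a steel lid, 64 mm across and 110 mm tall, standing on the bench; not to be moved
- carton_mid (a point): the middle of a small cardboard carton, 55 x 85 x 105 mm, standing on the bench; not to be moved
- tin_mid (a point): the middle of a steel tin, 68 mm across and 90 mm tall, standing on the bench; not to be moved

How it is judged:
By the outcome, as a careful person would: the job done as asked, in the order asked, and still so for the second after the job is handed in, with the robot touching nothing.
It also fails if it takes over 58 s, if anything falls off the work surface, if the arm or the gripper's body presses on something with over 40 N, if the wrist force passes 120 N, or if a joint passes its speed limit or range.

ROBOT

A 7-joint arm with a two-finger parallel gripper is mounted at the origin on the work surface. World frame = base frame: x ahead of the robot, y to its left, z up, the work surface at z = 0. Lengths are in m, angles in rad, forces in N, time in s.
With the tool pointing down it reaches from about 0.4 to 0.9 m from the base axis. Payload 5.5 kg.
Tool frame: the origin (TCP) lies midway between the tips of the shut fingers; the grasp point (between the pads) lies 19 mm behind it (robot.grip_depth is the z of the grasp point in the tool frame, in m); z points along the fingers, x is the direction in which the jaws open and shut, and the axes are right-handed (so a half turn about z gives the same grasp; the last joint's range is limited). The gripper opens to 85 mm and grips with 20 to 120 N. Pads are 22 mm wide; open, the fingers measure 114 mm over their backs; the gripper's body (76 mm by 85 mm) begins 54 mm behind the grasp point. The pads swing forward as they close: fully open they stand 13 mm farther back than shut.
Start: joints at [-1.058, 0.501, -0.427, 1.55, 0.221, 1.138, -0.21], TCP at [0.161, 0.63, 0.231] pointing down, gripper open.
Joint ranges: [-2.88, 2.88], [-0.31, 2.03], [-1.54, 1.56], [0.2, 2.42], [-1.41, 4.55], [0.19, 2.02], [-2.57, 2.57]. Speed limits (rad/s): [2.57, 2.57, 3.14, 3.14, 3.14, 3.14, 3.14].

INTERFACE

Orientations are given as a 3x3 rotation matrix whose columns are the frame's x, y, z axes.
In Python, from workcell import sensors, viewer, order, robot gives the robot as it stands.
- The arm moves only by the tool apply_moves, never from a script. Its arguments are lists of equal length, an entry for each row: "twist": the turn, a rotation vector about the tool's x, y, z in degrees, a list of three; "translation": the shift along the tool's x, y, z in cm, a list of three; "grip": the opening, from 0 (shut) to 1 (fully open). A call has 1 to 5 rows; each row shifts and turns the pose as measured when the row begins, along the tool's axes as they then stand; what a row does not reach is not made up. A row lasts 1/8 s, in which the tool goes at most 62.5 mm and 10.7 degrees, less where a joint would pass 70% of its speed; a pose out of reach is approached as far as the arm can. A call with a gripper value outside its range is refused whole. The fingers move at their own pace and stop on an object; the grip force is fixed at half the most. Time passes only in rows, so rows that do not move let the fingers close. It gives the time, the measured TCP pose, the force and the opening at its end, in the units of the state.
- sensors.sense(): the state, without advancing time (a new reading comes with each control period).
- viewer.snapshot(name): name is "side" or "top" or "wrist"; returns a dict with "pixels" (384x512x3 uint8, red, green, blue), "intrinsics" (3x3 intrinsics, pixels), "R" (3x3) and "t" (3): a world point X has camera coordinates R X + t. Camera axes: x right, y down, z forward; pixel columns grow to the right and rows downward; lengths in m; the calibration is good to about 2 mm. The wrist camera is an equidistant fisheye: a pixel r from the principal point sees the ray r / f radians off the axis. A picture is of the moment at which its call begins. There is no depth.
- order.sign_off(): hands the job in, once; it reports no verdict.
The state is a dict: "time_s": time; "joints": joint angles; "joint_vel": joint speeds; "effort": joint torques, N m; "tool_pos": TCP position; "ee_rot": TCP orientation; "ft_force": force on the tool from outside, world axes, zero at the start; "wrist_torque": the same for the moment, N m; "opening": finger opening in m.
Only numpy, scipy, OpenCV 4.12 (cv2) and the standard library are available. Lean on these libraries where they do the work, as an engineer would, in place of code of your own. Each camera call takes 0.05 s, during which the arm holds its last target. There are 200 camera calls.

## Working session

There is one attempt and no reset: what is moved stays moved. The work goes in short steps, Python scripts to look and compute and a tool call to move; the robot and the scene stay as the last step left them, time stands still between calls to the robot, and variables do not carry over. Pictures are saved under pics/ and viewed, about 8 in all and at most 12, crops included, and the job is handed in when it is done.

Besides the shell and the picture viewer there is one more tool, called after ">>>" by a JSON object that holds its "fn" and its "kwargs", one argument or row to a line. apply_moves: Moves the arm, as the interface text tells. Its arguments: {"type":"object","properties":{"twist":{"type":"array","items":{"type":"array","items":{"type":"number"}}},"translation":{"type":"array","items":{"type":"array","items":{"type":"number"}}},"grip":{"type":"array","items":{"type":"number"}}},"required":["twist","translation","grip"]}

```bash
ls; mkdir -p pics; python3 - <<'E'
from workcell import sensors, viewer, order, robot
import cv2, json, numpy as np
print(sensors.sense()); print(robot.grip_depth)
ims=[]
for n in ["side","top","wrist"]:
    s=viewer.snapshot(n); cv2.imwrite(f"pics/{n}0.png",s["pixels"][:,:,::-1])
    print(n,np.round(s["intrinsics"],1).tolist(),np.round(s["R"],4).tolist(),np.round(s["t"],4).tolist())
    ims.append(s["pixels"][:,:,::-1])
    np.savez(f"pics/{n}0.npz",K=s["intrinsics"],R=s["R"],t=s["t"])
cv2.imwrite("pics/top0b.png",cv2.resize(ims[1],(800,600),interpolation=cv2.INTER_CUBIC))
cv2.imwrite("pics/side0b.png",cv2.resize(ims[0],(800,600),interpolation=cv2.INTER_CUBIC))
E
```

```text
pics
{'time_s': 0.0, 'joints': array([-1.05779723,  0.50184565, -0.42678432,  1.55148064,  0.22079459,
        1.13828822, -0.21026875]), 'joint_vel': array([-0.00069715, -0.00054457,  0.00042486, -0.00219363, -0.00035484,
        0.0004368 , -0.00052959]), 'effort': array([ 5.45487983e-04, -5.69514513e+01, -5.81605822e+00, -2.80945748e+01,
        1.05606567e-02,  1.18742572e-02, -3.98901978e-07]), 'tool_pos': array([0.16055528, 0.62912886, 0.23024736]), 'ee_rot': array([[ 2.47127472e-01,  9.68982822e-01, -5.49800267e-04],
       [ 9.68980986e-01, -2.47128075e-01, -1.88791757e-03],
       [-1.96523078e-03, -6.61897087e-05, -9.99998067e-01]]), 'ft_force': array([0.05560535, 0.11078582, 0.19208433]), 'wrist_torque': array([ 0.00415614, -0.00018545,  0.00951134]), 'opening': 0.08574198740123928}
-0.0187
side [[415.9, 0.0, 254.2], [0.0, 415.9, 200.4], [0.0, 0.0, 1.0]] [[0.8539, -0.5201, 0.0168], [-0.2507, -0.4394, -0.8626], [0.456, 0.7324, -0.5056]] [-0.504, 0.2253, 1.1653]
top [[418.5, 0.0, 257.8], [0.0, 418.5, 196.5], [0.0, 0.0, 1.0]] [[0.0207, -0.9998, -0.0066], [-0.9855, -0.0192, -0.1683], [0.1682, 0.01, -0.9857]] [-0.0192, 0.5882, 1.3882]
wrist [[297.3, 0.0, 250.6], [0.0, 297.3, 188.4], [0.0, 0.0, 1.0]] [[0.2488, 0.9686, -0.0017], [0.9259, -0.2373, 0.294], [0.2844, -0.0747, -0.9558]] [-0.6484, -0.0378, 0.3796]
```

View pics/top0b.png

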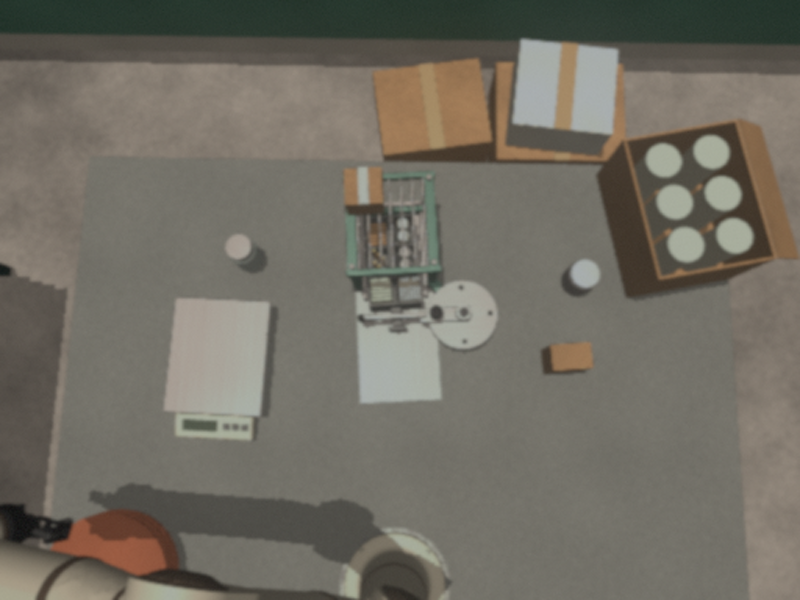

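View pics/side0b.png

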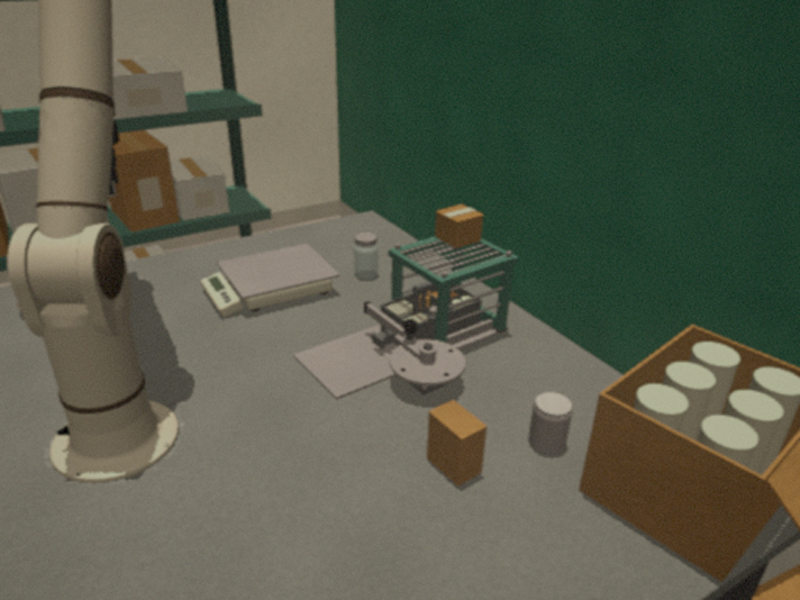

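Top view (800x600): rack lane at cols 345–440, rows 170–405, apron front edge near row 402; index plate about (463,315), knob (436,313); scale platform at (165–270, 298–415). The side view shows the same layout. Next, enlarged crops for reading pixel positions.

```bash
cat > h.py <<'E'
import numpy as np, cv2
from scipy.optimize import least_squares
def load(n): d=np.load(f"pics/{n}.npz"); return d["K"],d["R"],d["t"]
def proj(c,X):
    K,R,t=c; x=np.asarray(X)@R.T+t; return np.stack([K[0,0]*x[...,0]/x[...,2]+K[0,2],K[1,1]*x[...,1]/x[...,2]+K[1,2]],-1)
def onz(c,uv,z):
    K,R,t=c; d=R.T@np.array([(uv[0]-K[0,2])/K[0,0],(uv[1]-K[1,2])/K[1,1],1]); C=-R.T@t
    return C+d*(z-C[2])/d[2]
def tri(cs,uvs):
    def f(X): return np.concatenate([proj(c,X)-u for c,u in zip(cs,uvs)])
    r=least_squares(f,[.6,0,.1]); return r.x,r.fun
E
python3 - <<'E'
import cv2,numpy as np
t=cv2.imread("pics/top0.png")[105:262,215:322]; s=cv2.imread("pics/side0.png")[140:262,185:335]
a=cv2.resize(t,None,fx=3.8,fy=3.8,interpolation=cv2.INTER_CUBIC)[:600]
b=cv2.resize(s,None,fx=2.6,fy=2.6,interpolation=cv2.INTER_CUBIC)
o=np.zeros((600,800,3),np.uint8); o[:a.shape[0],:a.shape[1]]=a; o[:b.shape[0],410:410+b.shape[1]]=b[:,:390]
sc=cv2.imread("pics/top0.png")[185:285,100:180]; d=cv2.resize(sc,None,fx=2.6,fy=2.6,interpolation=cv2.INTER_CUBIC); o[330:330+d.shape[0],410:410+d.shape[1]]=d
o=np.clip(o.astype(float)*1.4,0,255).astype(np.uint8)
cv2.imwrite("pics/c1.png",o)
E
```

```text
(no output)
```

View pics/c1.png

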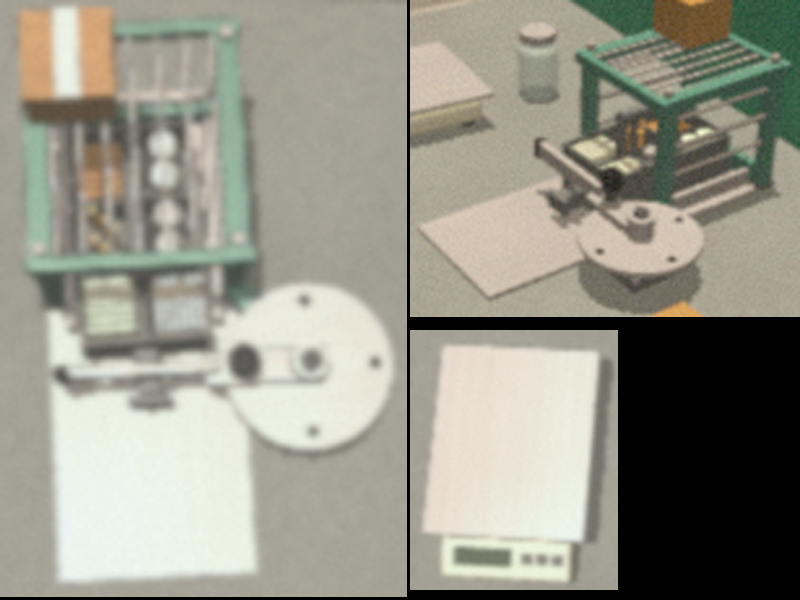

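Crop shows (top part): plate centre (311,366), knob (244,361), holes (304,299), (375,362), (313,431), apron front corners (58,581), (257,571). In the side part: knob (611,181), apron corners (420,232), (490,296). Platform corners: (443,346), (599,352), (582,541), (424,531).

```bash
cat > fit.py <<'E'
from h import *
T=load("top0");S=load("side0")
ct=lambda x,y:np.array([x/3.8+215,y/3.8+105]); cs=lambda x,y:np.array([(x-410)/2.6+185,y/2.6+140]); cc=lambda x,y:np.array([(x-410)/2.6+100,(y-330)/2.6+185])
print("knob",tri([T,S],[ct(244,361),cs(611,181)]))
print("hole",tri([T,S],[ct(304,299),cs(679,219)]),tri([T,S],[ct(375,362),cs(672,258)]),tri([T,S],[ct(313,431),cs(600,251)]))
print("apron",tri([T,S],[ct(58,581),cs(420,232)]),tri([T,S],[ct(257,571),cs(490,296)]))
P=[(T,ct(304,299),[.04,-.145,.056]),(T,ct(375,362),[-.02,-.205,.056]),(T,ct(313,431),[-.08,-.145,.056]),(T,ct(311,366),[-.02,-.145,.056]),
(S,cs(679,219),[.04,-.145,.056]),(S,cs(672,258),[-.02,-.205,.056]),(S,cs(600,251),[-.08,-.145,.056]),
(T,ct(244,361),[-.02,-.085,.105]),(S,cs(611,181),[-.02,-.085,.105]),
(T,ct(58,581),[-.2,.09,.006]),(T,ct(257,571),[-.2,-.09,.006]),(S,cs(420,232),[-.2,.09,.006]),(S,cs(490,296),[-.2,-.09,.006]),
(T,ct(27,270),[.049,.095,.19]),(T,ct(256,261),[.049,-.095,.19])]
def w(p,q): c,s=np.cos(p[2]),np.sin(p[2]); return np.array([p[0]+c*q[0]-s*q[1],p[1]+s*q[0]+c*q[1],q[2]])
def f(p): return np.concatenate([proj(c,w(p,q))-u for c,u,q in P])
r=least_squares(f,[.6,0,0],loss="soft_l1");print("rack",r.x);print(np.round(f(r.x).reshape(-1,2),1).tolist())
Q=[((443,346),(.125,.105)),((599,352),(.125,-.105)),((582,541),(-.125,-.105)),((424,531),(-.125,.105))]
g=lambda p:np.concatenate([proj(T,w(p,[*q,.058]))-cc(*u) for u,q in Q])
r2=least_squares(g,[.6,.4,0]);print("scale",r2.x,np.round(g(r2.x),1))
for n,q in dict(knob=[-.02,-.085,.105],piv=[-.02,-.145,.072],pull=[0,0,0]).items(): print(n,w(r.x,q))
E
python3 fit.py
```

```text
knob (array([ 0.56959299, -0.07913223,  0.10225777]), array([ 0.05411795, -0.10122644, -0.10849386,  0.01756114]))
hole (array([ 0.63476327, -0.13454354,  0.05716327]), array([ 0.05502026, -0.09622341, -0.10120153,  0.01922835])) (array([ 0.57863834, -0.19865133,  0.05846214]), array([ 0.13770522, -0.24459676, -0.24436538,  0.04481398])) (array([ 0.51511634, -0.14330173,  0.05698503]), array([ 0.07007791, -0.1343641 , -0.13471899,  0.02045325]))
apron (array([ 0.38097474,  0.08376227, -0.00492169]), array([ 0.22192679, -0.52809316, -0.55290152,  0.03939378])) (array([ 0.39246038, -0.09745419,  0.00779258]), array([ 0.11917099, -0.26127296, -0.2523152 ,  0.02531956]))
rack [0.58460729 0.00672536 0.07014926]
[[0.2, 0.0], [0.2, -0.2], [0.1, -0.1], [-0.5, -0.4], [-0.0, 0.4], [-0.1, 0.8], [-0.1, 0.3], [0.2, -0.5], [0.2, -0.8], [0.3, 0.0], [-0.0, 0.1], [-1.2, -2.3], [-0.6, 0.5], [-0.3, 0.1], [0.2, -0.5]]
scale [ 0.47243954  0.39078786 -0.02893309] [-0.3 -1.3  0.6 -0.7  0.8  0.5 -1.1  1.2]
knob [ 0.57061428 -0.07946743  0.105     ]
piv [ 0.57481978 -0.13931986  0.072     ]
pull [0.58460729 0.00672536 0.        ]
```

Rack fits to about 0.5 px, and the knob triangulated at z=0.102 agrees with the text's 0.105. Next, a planning helper.

```bash
cat > go.py <<'E'
# usage: go.py n x y z yawdeg : prints n tool-frame rows toward a vertical-tool pose
import sys; from h import *; from scipy.spatial.transform import Rotation as Ro
from workcell import sensors
RK=(0.58461,0.00673,0.07015)
def rk(x,y): c,s=np.cos(RK[2]),np.sin(RK[2]); return RK[0]+c*x-s*y, RK[1]+s*x+c*y
def rows(n,x,y,z,yaw,s=None):
    s=s or sensors.sense(); p=s["tool_pos"];R=s["ee_rot"]; a=np.radians(yaw); c,d=np.cos(a),np.sin(a)
    Rt=np.array([[c,d,0],[d,-c,0],[0,0,-1.]]); rv=Ro.from_matrix(R.T@Rt).as_rotvec()/n; st=(np.array([x,y,z])-p)/n; tw=[];tr=[]
    for i in range(n):
        tw.append(np.round(np.degrees(rv),2).tolist()); tr.append(np.round(100*R.T@st,2).tolist()); R=R@Ro.from_rotvec(rv).as_matrix()
    print("t",round(s["time_s"],2),"p",p.round(4),"yaw",round(np.degrees(np.arctan2(R[1,0],R[0,0])),1),"tilt",R[:2,2].round(3),"F",s["ft_force"].round(1),"open",round(s["opening"],4)); print(tw);print(tr)
if __name__=="__main__": a=[float(v) for v in sys.argv[1:]]; rows(int(a[0]),*a[1:])
E
python3 go.py 14 .5706 -.0795 .20 94
```

```text
t 0.15 p [0.1605 0.6293 0.2305] yaw 94.0 tilt [0. 0.] F [-0.2  0.1 -0. ] open 0.0856
[[-0.0, 0.01, -1.31], [-0.0, 0.01, -1.31], [-0.0, 0.01, -1.31], [-0.0, 0.01, -1.31], [-0.0, 0.01, -1.31], [-0.0, 0.01, -1.31], [-0.0, 0.01, -1.31], [-0.0, 0.01, -1.31], [-0.0, 0.01, -1.31], [-0.0, 0.01, -1.31], [-0.0, 0.01, -1.31], [-0.0, 0.01, -1.31], [-0.0, 0.01, -1.31], [-0.0, 0.01, -1.31]]
[[-4.18, 4.09, 0.22], [-4.27, 3.99, 0.22], [-4.36, 3.89, 0.22], [-4.45, 3.79, 0.22], [-4.54, 3.69, 0.22], [-4.62, 3.59, 0.22], [-4.7, 3.48, 0.22], [-4.78, 3.37, 0.22], [-4.86, 3.26, 0.22], [-4.93, 3.15, 0.22], [-5.0, 3.04, 0.22], [-5.07, 2.92, 0.22], [-5.13, 2.81, 0.22], [-5.2, 2.69, 0.22]]
```

>>> {"fn": "apply_moves", "kwargs": {
  "twist": [
    [0,0,-1.3],
    [0,0,-1.3],
    [0,0,-1.3],
    [0,0,-1.3],
    [0,0,-1.3]
  ],
  "translation": [
    [-4.2,4.1,0],
    [-4.3,4.0,0],
    [-4.4,3.9,0],
    [-4.45,3.8,0],
    [-4.5,3.7,0]
  ],
  "grip": [1,1,1,1,1]
}}

```text
time_s: 0.78
tool_pos: [0.3074, 0.3724, 0.2279]
ee_rot: [[0.123, 0.992, -0.004], [0.992, -0.123, -0.001], [-0.001, -0.004, -1.0]]
ft_force: [1.3, -0.9, 0.5]
opening: 0.0855
```

>>> {"fn": "apply_moves", "kwargs": {
  "twist": [
    [0,0,-1.3],
    [0,0,-1.3],
    [0,0,-1.3],
    [0,0,-1.3],
    [0,0,-1.3]
  ],
  "translation": [
    [-4.6,3.6,0.2],
    [-4.7,3.5,0.2],
    [-4.8,3.4,0.2],
    [-4.9,3.3,0.2],
    [-4.9,3.2,0.2]
  ],
  "grip": [1,1,1,1,1]
}}

```text
time_s: 1.4
tool_pos: [0.4624, 0.1119, 0.218]
ee_rot: [[0.006, 1.0, -0.002], [1.0, -0.006, 0.0], [0.0, -0.002, -1.0]]
ft_force: [1.8, -0.4, 0.7]
opening: 0.0856
```

```bash
python3 go.py 5 .5706 -.0795 .19 94
```

```text
t 1.4 p [0.4624 0.1119 0.218 ] yaw 94.0 tilt [0. 0.] F [ 1.8 -0.4  0.7] open 0.0856
[[-0.02, -0.0, -0.87], [-0.02, -0.0, -0.87], [-0.02, -0.0, -0.87], [-0.02, -0.0, -0.87], [-0.02, -0.0, -0.87]]
[[-3.82, 2.19, 0.56], [-3.85, 2.13, 0.56], [-3.88, 2.07, 0.56], [-3.91, 2.01, 0.56], [-3.94, 1.95, 0.56]]
```

>>> {"fn": "apply_moves", "kwargs": {
  "twist": [
    [0,0,-0.9],
    [0,0,-0.9],
    [0,0,-0.9],
    [0,0,-0.9],
    [0,0,-0.9]
  ],
  "translation": [
    [-3.8,2.2,0.6],
    [-3.85,2.1,0.6],
    [-3.9,2.1,0.6],
    [-3.9,2.0,0.6],
    [-3.9,1.9,0.6]
  ],
  "grip": [1,1,1,1,1]
}}

```text
time_s: 2.02
tool_pos: [0.5733, -0.0872, 0.1869]
ee_rot: [[-0.073, 0.997, -0.001], [0.997, 0.073, -0.0], [0.0, -0.001, -1.0]]
ft_force: [0.4, 1.2, 0.8]
opening: 0.0853
```

```bash
python3 - <<'E'
from workcell import viewer
import cv2,numpy as np
s=viewer.snapshot("wrist"); im=s["pixels"][:,:,::-1]
np.savez("pics/w1.npz",K=s["intrinsics"],R=s["R"],t=s["t"]); cv2.imwrite("pics/w1.png",cv2.resize(im,(800,600),interpolation=cv2.INTER_CUBIC))
E
python3 go.py 3 .5706 -.0795 .088 94
```

```text
t 2.08 p [ 0.575  -0.0947  0.1862] yaw 94.0 tilt [-0.  0.] F [ 3.  -5.1  1.4] open 0.0855
[[0.01, 0.09, -0.05], [0.01, 0.09, -0.05], [0.01, 0.09, -0.05]]
[[0.53, -0.11, 3.27], [0.53, -0.11, 3.27], [0.52, -0.11, 3.27]]
```

View pics/w1.png

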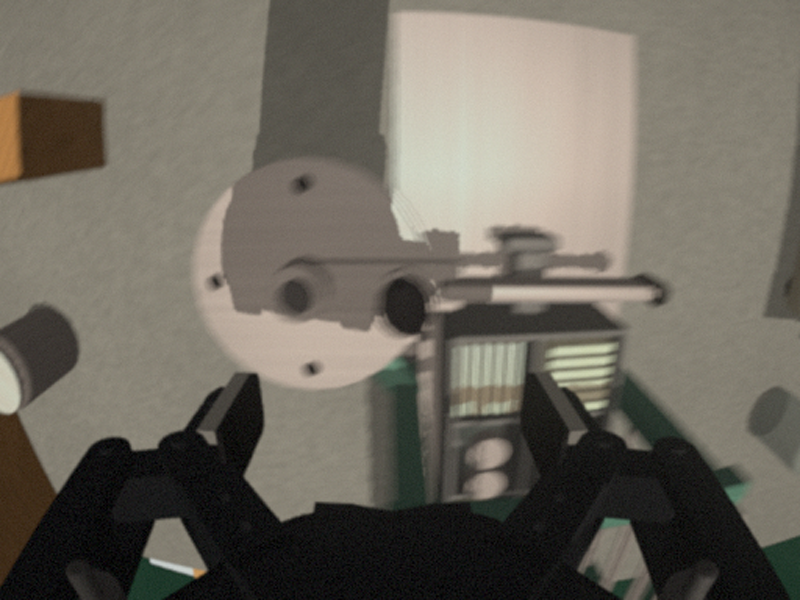

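Wrist view: knob top at (404,305), plate hub (296,295), holes (302,184), (215,281), (313,368), pull cross-piece at about (523,236). I'll check these against the fit.

```bash
cat >> h.py <<'E'
def wproj(c,X):
    K,R,t=c; x=R@np.asarray(X)+t; r=np.hypot(x[0],x[1]); th=np.arctan2(r,x[2]); return np.array([K[0,0]*th*x[0]/r+K[0,2],K[1,1]*th*x[1]/r+K[1,2]])
def wonz(c,uv,z):
    K,R,t=c; a=(uv[0]-K[0,2])/K[0,0]; b=(uv[1]-K[1,2])/K[1,1]; th=np.hypot(a,b); d=R.T@np.array([a/th*np.sin(th),b/th*np.sin(th),np.cos(th)]); C=-R.T@t
    return C+d*(z-C[2])/d[2]
E
python3 - <<'E'
from h import *; from go import rk
c=load("w1")
for n,uv,z,q in [("knob",(404,305),.114,(-.02,-.085)),("h1",(302,184),.056,(-.08,-.145)),("h2",(215,281),.056,(-.02,-.205)),("h3",(313,368),.056,(.04,-.145))]:
    print(n,wonz(c,np.array(uv)/1.5625,z).round(4),np.round(rk(*q),4))
E
python3 go.py 3 .5706 -.0795 .089 94
```

```text
knob [ 0.57  -0.082  0.114] [ 0.5706 -0.0795]
h1 [ 0.5185 -0.1449  0.056 ] [ 0.515  -0.1435]
h2 [ 0.582  -0.2009  0.056 ] [ 0.579  -0.1992]
h3 [ 0.6372 -0.1353  0.056 ] [ 0.6347 -0.1351]
t 2.08 p [ 0.575  -0.0947  0.1862] yaw 94.0 tilt [-0.  0.] F [ 3.  -5.1  1.4] open 0.0855
[[0.01, 0.09, -0.05], [0.01, 0.09, -0.05], [0.01, 0.09, -0.05]]
[[0.53, -0.11, 3.24], [0.53, -0.11, 3.24], [0.52, -0.11, 3.24]]
```

>>> {"fn": "apply_moves", "kwargs": {
  "twist": [
    [0,0,0],
    [0,0,0],
    [0,0,0]
  ],
  "translation": [
    [1.4,-0.3,2.0],
    [0,0,2.5],
    [0,0,2.5]
  ],
  "grip": [1,0.7,0.6]
}}

```text
time_s: 2.45
tool_pos: [0.5728, -0.084, 0.1154]
ee_rot: [[-0.062, 0.998, 0.004], [0.998, 0.062, -0.006], [-0.006, 0.004, -1.0]]
ft_force: [-0.0, 0.2, -0.6]
opening: 0.0525
```

```bash
python3 go.py 2 .571 -.0803 .088 94
```

```text
t 2.45 p [ 0.5728 -0.084   0.1154] yaw 94.0 tilt [-0.  0.] F [-0.   0.2 -0.6] open 0.0525
[[0.1, 0.17, -0.23], [0.1, 0.17, -0.23]]
[[0.2, -0.08, 1.37], [0.2, -0.08, 1.37]]
```

>>> {"fn": "apply_moves", "kwargs": {
  "twist": [
    [0.1,0.2,-0.2],
    [0.1,0.2,-0.2],
    [0,0,0],
    [0,0,0],
    [0,0,0]
  ],
  "translation": [
    [0.2,-0.1,1.2],
    [0.2,-0.1,1.2],
    [0,0,0],
    [0,0,0],
    [0,0,0]
  ],
  "grip": [0.6,0.6,0.6,0,0]
}}

```text
time_s: 3.08
tool_pos: [0.5699, -0.0772, 0.0901]
ee_rot: [[-0.071, 0.997, -0.002], [0.997, 0.071, 0.004], [0.004, -0.002, -1.0]]
ft_force: [-0.1, 5.3, -1.4]
opening: 0.0263
```

```bash
python3 go.py 2 .571 -.0803 .088 94
```

```text
t 3.08 p [ 0.5699 -0.0772  0.0901] yaw 94.0 tilt [ 0. -0.] F [-0.1  5.3 -1.4] open 0.0263
[[-0.05, -0.12, 0.04], [-0.05, -0.12, 0.04]]
[[-0.16, 0.04, 0.1], [-0.16, 0.04, 0.1]]
```

>>> {"fn": "apply_moves", "kwargs": {
  "twist": [
    [0,0,0],
    [0,0,0],
    [0,0,0],
    [0,0,0]
  ],
  "translation": [
    [-0.1,0,0],
    [0,0,-0.6],
    [0,0,-0.5],
    [0,0,0]
  ],
  "grip": [0,0,0,0]
}}

```text
time_s: 3.58
tool_pos: [0.5686, -0.0773, 0.1005]
ee_rot: [[-0.072, 0.997, -0.005], [0.997, 0.072, 0.005], [0.005, -0.004, -1.0]]
ft_force: [0.7, 2.6, -8.2]
opening: 0.0261
```

```bash
cat > arc.py <<'E'
from go import *
# arc.py phi1 phi2 n z : absolute chord waypoints about pivot, rows in tool frame
p1,p2,n,z=[float(v) for v in sys.argv[1:]]; n=int(n); s=sensors.sense(); C=np.array([.5728,-.1371]); P=s["tool_pos"];R=s["ee_rot"]
print(s["time_s"],P.round(4),"phi",np.degrees(np.arctan2(*(P[:2]-C)[::-1])).round(2),"r",np.hypot(*(P[:2]-C)).round(4),s["ft_force"].round(1))
o=[]
for ph in np.linspace(p1,p2,n+1)[1:]:
    a=np.radians(ph); q=np.array([*(C+.06*np.array([np.cos(a),np.sin(a)])),z]); o.append((100*R.T@(q-P)).round(2).tolist()); P=q
print(o)
E
python3 arc.py 94 184 10 .1012
```

```text
3.575 [ 0.5686 -0.0773  0.1005] phi 94.0 r 0.06 [ 0.7  2.6 -8.2]
[[-0.07, -0.94, -0.07], [-0.22, -0.92, 0.0], [-0.36, -0.87, 0.0], [-0.49, -0.8, 0.0], [-0.61, -0.72, -0.0], [-0.71, -0.61, -0.0], [-0.8, -0.49, -0.0], [-0.87, -0.36, -0.0], [-0.91, -0.22, -0.0], [-0.94, -0.08, -0.0]]
```

>>> {"fn": "apply_moves", "kwargs": {
  "twist": [
    [0,0,0],
    [0,0,0],
    [0,0,0],
    [0,0,0],
    [0,0,0]
  ],
  "translation": [
    [-0.07,-0.94,-0.07],
    [-0.22,-0.92,0],
    [-0.36,-0.87,0],
    [-0.49,-0.8,0],
    [-0.61,-0.72,0]
  ],
  "grip": [0,0,0,0,0]
}}

```text
time_s: 4.2
tool_pos: [0.5262, -0.1002, 0.1011]
ee_rot: [[-0.072, 0.997, -0.002], [0.997, 0.072, 0.003], [0.004, -0.002, -1.0]]
ft_force: [4.1, 0.6, -9.1]
opening: 0.0263
```

```bash
python3 arc.py 137 184 5 .1012
```

```text
4.2 [ 0.5262 -0.1002  0.1011] phi 141.67 r 0.0594 [ 4.1  0.6 -9.1]
[[-0.34, -0.36, -0.01], [-0.82, -0.54, -0.0], [-0.9, -0.39, -0.0], [-0.95, -0.24, -0.0], [-0.98, -0.08, -0.0]]
```

```bash
python3 arc.py 141.7 181 4 .1011
```

```text
4.2 [ 0.5262 -0.1002  0.1011] phi 141.67 r 0.0594 [ 4.1  0.6 -9.1]
[[-0.78, -0.67, -0.0], [-0.91, -0.48, -0.0], [-0.98, -0.32, -0.0], [-1.02, -0.14, -0.0]]
```

>>> {"fn": "apply_moves", "kwargs": {
  "twist": [
    [0,0,0],
    [0,0,0],
    [0,0,0],
    [0,0,0],
    [0,0,0]
  ],
  "translation": [
    [-0.78,-0.67,0],
    [-0.9,-0.48,0],
    [-0.98,-0.32,0],
    [-0.9,-0.14,0],
    [0,0,0]
  ],
  "grip": [0,0,0,0,0]
}}

```text
time_s: 4.82
tool_pos: [0.5138, -0.1416, 0.102]
ee_rot: [[-0.07, 0.998, 0.003], [0.998, 0.07, 0.002], [0.002, 0.003, -1.0]]
ft_force: [3.5, -1.4, -9.0]
opening: 0.0261
```

```bash
python3 arc.py 181 184 1 .1012
```

```text
4.825 [ 0.5138 -0.1416  0.102 ] phi -175.66 r 0.0592 [ 3.5 -1.4 -9. ]
[[0.04, -0.08, 0.08]]
```

>>> {"fn": "apply_moves", "kwargs": {
  "twist": [
    [0,0,0],
    [0,0,0],
    [0,0,0],
    [0,0,0]
  ],
  "translation": [
    [0,0,0.4],
    [0,0,0.3],
    [0,0,0.4],
    [0,0,0]
  ],
  "grip": [0,0,0,0]
}}

```text
time_s: 5.32
tool_pos: [0.5139, -0.1417, 0.0906]
ee_rot: [[-0.07, 0.998, 0.002], [0.998, 0.07, 0.002], [0.002, 0.003, -1.0]]
ft_force: [3.1, -1.1, -5.3]
opening: 0.026
```

```bash
python3 arc.py 181 184 1 .1012
```

```text
5.325 [ 0.5139 -0.1417  0.0906] phi -175.55 r 0.0591 [ 3.1 -1.1 -5.3]
[[0.05, -0.08, -1.06]]
```

Force −5.3 N at the original height means the pin is in. Release and go up, looking on the way to the caddy's grip.

>>> {"fn": "apply_moves", "kwargs": {
  "twist": [
    [0,0,0],
    [0,0,0],
    [0,0,0],
    [0,0,0],
    [0,0,0]
  ],
  "translation": [
    [0,0,0],
    [0,0,0],
    [0,0,-3.5],
    [3.0,0,-5],
    [4,0.8,-4]
  ],
  "grip": [0.5,0.7,0.7,1,1]
}}

```text
time_s: 5.95
tool_pos: [0.5129, -0.074, 0.2172]
ee_rot: [[-0.062, 0.998, -0.007], [0.998, 0.062, 0.002], [0.002, -0.007, -1.0]]
ft_force: [1.1, 0.6, -0.4]
opening: 0.0853
```

>>> {"fn": "apply_moves", "kwargs": {
  "twist": [
    [0,0,0],
    [0,0,0],
    [0,0,0]
  ],
  "translation": [
    [4,0.5,0],
    [1,0,0],
    [0,0,0]
  ],
  "grip": [1,1,1]
}}

```text
time_s: 6.32
tool_pos: [0.5173, -0.0199, 0.2229]
ee_rot: [[-0.066, 0.998, 0.002], [0.998, 0.066, 0.002], [0.002, 0.003, -1.0]]
ft_force: [-0.6, -0.1, 0.6]
opening: 0.0852
```

```bash
cat > snap.py <<'E'
import sys,cv2,numpy as np
from workcell import viewer,sensors
cam,n=sys.argv[1:3]; s=viewer.snapshot(cam); im=s["pixels"][:,:,::-1]
np.savez(f"pics/{n}.npz",K=s["intrinsics"],R=s["R"],t=s["t"]); cv2.imwrite(f"pics/{n}r.png",im); cv2.imwrite(f"pics/{n}.png",cv2.resize(im,(800,600),interpolation=cv2.INTER_CUBIC))
print(sensors.sense()["tool_pos"],sensors.sense()["ee_rot"][:,2])
E
python3 snap.py wrist w2
```

```text
[ 0.51716061 -0.02040868  0.22276016] [ 0.00198335  0.00170661 -0.99999658]
```

View pics/w2.png

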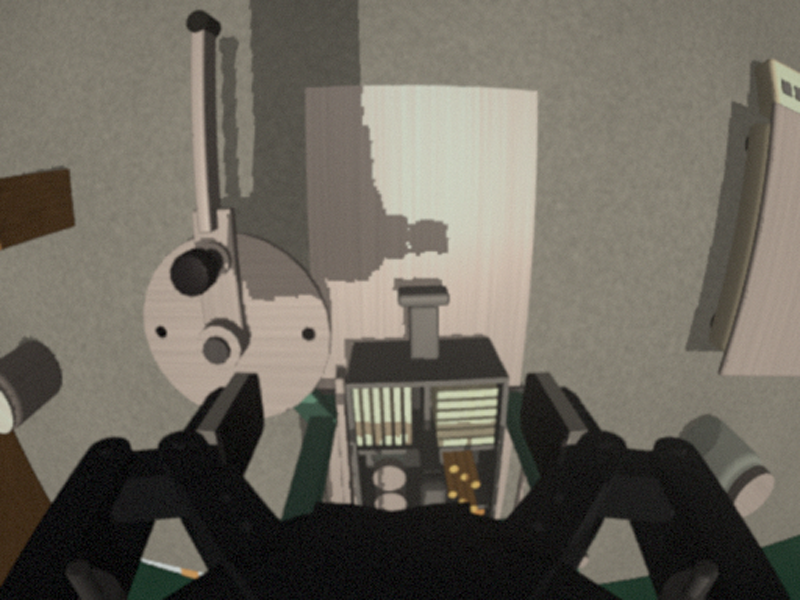

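Wrist view: bar is parallel to the lane pointing to −x; cross-piece at (423,292), stem from (423,305) to (425,357), box top front corners at (347,384) and (507,378), bar tip at (203,22).

```bash
python3 - <<'E'
from h import *; from go import rk,RK
c=load("w2"); T=load("top0")
def inv(p): d=p[:2]-np.array(RK[:2]); a=RK[2]; return np.round([np.cos(a)*d[0]+np.sin(a)*d[1],-np.sin(a)*d[0]+np.cos(a)*d[1]],4)
for n,uv,z in [("stemA",(423,305),.046),("stemB",(425,357),.046),("crossfront",(423,286),.046),("boxL",(347,384),.081),("boxR",(507,378),.081),("boxfront bottom? ",(427,340),.081),("bartip",(203,22),.084),("barroot",(205,210),.084),("knobtop",(192,272),.116)]:
    p=wonz(c,np.array(uv)/1.5625,z); print(n,p.round(4),inv(p))
def wtri(z0): 
    f=lambda X:np.r_[wproj(c,X)-np.array([423,290])/1.5625, proj(T,X)-np.array([152/3.8+215,397/3.8+105])]
    r=least_squares(f,[.5,0,.05]); return r.x,r.fun
print("cross tri",wtri(0), inv(wtri(0)[0]))
E
```

```text
stemA [0.548  0.0045 0.046 ] [-0.0366  0.0003]
stemB [0.5894 0.0097 0.046 ] [0.005  0.0026]
crossfront [0.5337 0.0033 0.046 ] [-0.051   0.0001]
boxL [ 0.5975 -0.0462  0.081 ] [ 0.0091 -0.0537]
boxR [0.5868 0.0654 0.081 ] [0.0063 0.0583]
boxfront bottom?  [0.5608 0.006  0.081 ] [-0.0238  0.001 ]
bartip [ 0.3581 -0.1497  0.084 ] [-0.2369 -0.1401]
barroot [ 0.4809 -0.1423  0.084 ] [-0.1139 -0.1414]
knobtop [ 0.5135 -0.1387  0.116 ] [-0.0811 -0.1401]
cross tri (array([0.54649731, 0.00596917, 0.01360455]), array([-0.43901123,  0.16099341, -1.2180821 ,  0.51729142])) [-0.0381  0.0019]
```

```bash
python3 -c "
from go import *
x,y=rk(-.019,.001); print(x,y); rows(4,x,y,.12,94)
x,y=rk(-.019-.165,.001); print(x,y)"
```

```text
0.5655866380663281 0.00639578339280087
t 6.38 p [ 0.5172 -0.0204  0.2228] yaw 94.0 tilt [0. 0.] F [ 0.3  0.1 -0.6] open 0.0853
[[0.03, -0.02, -0.06], [0.03, -0.02, -0.06], [0.03, -0.02, -0.06], [0.03, -0.02, -0.06]]
[[0.59, 1.25, 2.57], [0.59, 1.25, 2.57], [0.58, 1.25, 2.57], [0.58, 1.25, 2.57]]
0.40099245596170624 -0.005169475675224309
```

>>> {"fn": "apply_moves", "kwargs": {
  "twist": [
    [0,0,0],
    [0,0,0],
    [0,0,0],
    [0,0,0],
    [0,0,0]
  ],
  "translation": [
    [0.7,1.3,2.5],
    [0.7,1.3,2.5],
    [0.6,1.2,2.5],
    [0.4,1.0,2.0],
    [0,0,0]
  ],
  "grip": [1,1,0.8,0.7,0.7]
}}

```text
time_s: 7.0
tool_pos: [0.5635, -0.0041, 0.1232]
ee_rot: [[-0.052, 0.999, -0.002], [0.999, 0.052, -0.004], [-0.003, -0.002, -1.0]]
ft_force: [-0.5, -0.2, 1.0]
opening: 0.0601
```

```bash
python3 go.py 4 .5655 .0064 .020 94
```

```text
t 7.0 p [ 0.5635 -0.0041  0.1232] yaw 94.0 tilt [-0. -0.] F [-0.5 -0.2  1. ] open 0.0601
[[-0.04, 0.05, -0.26], [-0.04, 0.05, -0.26], [-0.04, 0.05, -0.26], [-0.04, 0.05, -0.26]]
[[0.27, 0.07, 2.58], [0.27, 0.07, 2.58], [0.26, 0.07, 2.58], [0.26, 0.07, 2.58]]
```

>>> {"fn": "apply_moves", "kwargs": {
  "twist": [
    [0,0,-0.5],
    [0,0,-0.5],
    [0,0,0],
    [0,0,0]
  ],
  "translation": [
    [0.6,0.1,1.5],
    [0.4,0.1,2.0],
    [0.1,0,2.0],
    [0,0,0]
  ],
  "grip": [0.7,0.7,0.7,0.7]
}}

```text
time_s: 7.5
tool_pos: [0.5644, 0.004, 0.0671]
ee_rot: [[-0.067, 0.998, -0.001], [0.998, 0.067, -0.005], [-0.005, -0.002, -1.0]]
ft_force: [0.5, 0.9, -0.2]
opening: 0.0595
```

```bash
python3 go.py 3 .5655 .0064 .020 94
```

```text
t 7.5 p [0.5644 0.004  0.0671] yaw 94.0 tilt [-0.  0.] F [ 0.5  0.9 -0.2] open 0.0595
[[-0.03, 0.09, -0.06], [-0.03, 0.09, -0.06], [-0.03, 0.09, -0.06]]
[[0.08, 0.05, 1.57], [0.08, 0.04, 1.57], [0.08, 0.04, 1.57]]
```

>>> {"fn": "apply_moves", "kwargs": {
  "twist": [
    [0,0.1,0],
    [0,0.1,0],
    [0,0.1,0],
    [0,0,0]
  ],
  "translation": [
    [0.1,0,1.6],
    [0.1,0,1.6],
    [0.1,0,1.2],
    [0,0,0]
  ],
  "grip": [0.7,0.7,0.7,0.7]
}}

```text
time_s: 8.0
tool_pos: [0.565, 0.0066, 0.0215]
ee_rot: [[-0.066, 0.998, 0.001], [0.998, 0.066, 0.001], [0.0, 0.001, -1.0]]
ft_force: [0.3, 0.5, 0.3]
opening: 0.0598
```

```bash
python3 go.py 1 .5655 .0064 .020 94;python3 snap.py wrist w3
```

```text
t 8.0 p [0.565  0.0066 0.0215] yaw 94.0 tilt [-0.  0.] F [0.3 0.5 0.3] open 0.0598
[[0.03, -0.03, -0.2]]
[[-0.03, 0.05, 0.15]]
[0.56543207 0.00654901 0.02209149] [ 1.49805816e-03  4.71473432e-04 -9.99998767e-01]
```

View pics/w3.png

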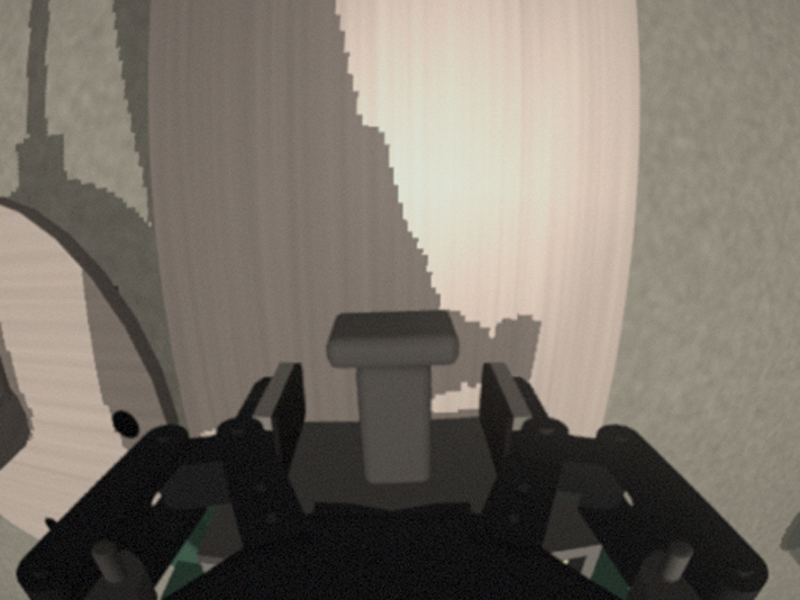

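Stem at col ~395 is centred between the pads (288 and 497), behind the cross-piece (row 340). Close.

>>> {"fn": "apply_moves", "kwargs": {
  "twist": [
    [0,0,0],
    [0,0,0],
    [0,0,0]
  ],
  "translation": [
    [0,0,0],
    [0,0,0],
    [0,0,0]
  ],
  "grip": [0,0,0]
}}

```text
time_s: 8.43
tool_pos: [0.5664, 0.0068, 0.0231]
ee_rot: [[-0.066, 0.998, 0.003], [0.998, 0.066, 0.001], [0.0, 0.004, -1.0]]
ft_force: [-0.2, -0.2, -3.0]
opening: 0.0206
```

```bash
python3 go.py 6 .401 -.0052 .0215 94
```

```text
t 8.43 p [0.5664 0.0068 0.0231] yaw 94.0 tilt [ 0. -0.] F [-0.2 -0.2 -3. ] open 0.0206
[[0.03, -0.0, -0.03], [0.03, -0.0, -0.03], [0.03, -0.0, -0.03], [0.03, -0.0, -0.03], [0.03, -0.0, -0.03], [0.03, -0.0, -0.03]]
[[-0.02, -2.76, 0.02], [-0.02, -2.76, 0.02], [-0.01, -2.76, 0.02], [-0.01, -2.76, 0.02], [-0.01, -2.76, 0.02], [-0.01, -2.76, 0.03]]
```

>>> {"fn": "apply_moves", "kwargs": {
  "twist": [
    [0,0,0],
    [0,0,0],
    [0,0,0],
    [0,0,0],
    [0,0,0]
  ],
  "translation": [
    [0,-1,0.05],
    [0,-2,0.05],
    [0,-2,0],
    [0,-2,0],
    [0,-2,0]
  ],
  "grip": [0,0,0,0,0]
}}

```text
time_s: 9.05
tool_pos: [0.4777, 0.0005, 0.0231]
ee_rot: [[-0.066, 0.998, 0.013], [0.998, 0.066, 0.001], [0.0, 0.013, -1.0]]
ft_force: [2.0, 0.1, -1.6]
opening: 0.0213
```

```bash
python3 go.py 4 .401 -.0052 .0225 94
```

```text
t 9.05 p [0.4777 0.0005 0.0231] yaw 94.0 tilt [-0. -0.] F [ 2.   0.1 -1.6] open 0.0213
[[0.19, 0.0, -0.05], [0.19, 0.0, -0.05], [0.19, 0.0, -0.05], [0.19, 0.0, -0.05]]
[[-0.02, -1.92, -0.01], [-0.01, -1.92, -0.0], [-0.01, -1.92, 0.0], [-0.01, -1.92, 0.01]]
```

>>> {"fn": "apply_moves", "kwargs": {
  "twist": [
    [0.2,0,0],
    [0.2,0,0],
    [0.2,0,0],
    [0.2,0,0],
    [0,0,0]
  ],
  "translation": [
    [0,-2,0],
    [0,-2,0],
    [0,-1.8,0],
    [0,-1.3,0],
    [0,0,0]
  ],
  "grip": [0,0,0,0,0]
}}

```text
time_s: 9.68
tool_pos: [0.4016, -0.0051, 0.0231]
ee_rot: [[-0.065, 0.998, -0.0], [0.998, 0.065, -0.001], [-0.001, -0.0, -1.0]]
ft_force: [-1.1, 0.1, -1.2]
opening: 0.0206
```

```bash
python3 go.py 1 .401 -.0052 .0225 94
```

```text
t 9.68 p [ 0.4016 -0.0051  0.0231] yaw 94.0 tilt [-0.  0.] F [-1.1  0.1 -1.2] open 0.0206
[[-0.03, 0.03, -0.29]]
[[-0.01, -0.06, 0.06]]
```

>>> {"fn": "apply_moves", "kwargs": {
  "twist": [
    [0,0,0],
    [0,0,0],
    [0,0,0],
    [0,0,0],
    [0,0,0]
  ],
  "translation": [
    [0,0,0],
    [0,0,0],
    [0,0,-4],
    [0,0,-6],
    [0,0,-6]
  ],
  "grip": [0.6,0.7,0.7,0.7,0.7]
}}

```text
time_s: 10.3
tool_pos: [0.4006, -0.0048, 0.1836]
ee_rot: [[-0.065, 0.998, -0.01], [0.998, 0.065, 0.0], [0.001, -0.01, -1.0]]
ft_force: [1.8, 0.0, 0.1]
opening: 0.06
```

>>> {"fn": "apply_moves", "kwargs": {
  "twist": [
    [0,0,0],
    [0,0,0],
    [0,0,0],
    [0,0,0]
  ],
  "translation": [
    [0,0,-4],
    [0,2,0],
    [0,2,0],
    [0,0,0]
  ],
  "grip": [0.7,0.7,0.7,0.7]
}}

```text
time_s: 10.8
tool_pos: [0.4472, -0.002, 0.2322]
ee_rot: [[-0.065, 0.998, 0.006], [0.998, 0.065, -0.0], [-0.0, 0.006, -1.0]]
ft_force: [-0.2, -0.1, -0.0]
opening: 0.0598
```

```bash
python3 go.py 4 .525 .0034 .20 94;python3 snap.py wrist w4; python3 snap.py top t4
```

```text
t 10.8 p [ 0.4472 -0.002   0.2322] yaw 94.0 tilt [-0. -0.] F [-0.2 -0.1 -0. ] open 0.0598
[[0.08, 0.01, -0.07], [0.08, 0.01, -0.07], [0.08, 0.01, -0.07], [0.08, 0.01, -0.07]]
[[0.01, 1.94, 0.82], [0.01, 1.94, 0.81], [0.0, 1.95, 0.81], [0.0, 1.95, 0.81]]
[ 0.4461298  -0.0020746   0.23186973] [ 4.44791866e-03 -2.53344889e-04 -9.99990076e-01]
[ 0.44531362 -0.00214795  0.23151588] [ 3.36157183e-03 -3.27748838e-04 -9.99994296e-01]
```

View pics/w4.png

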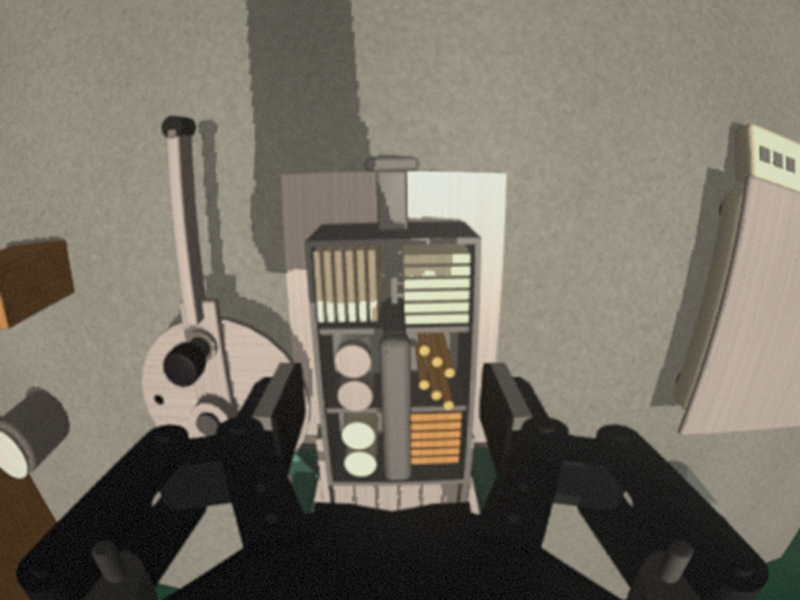

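Handle runs from (397,335) to (398,480), box rim corners at (308,245), (478,240), (327,483), (467,480). The bar is still pointing to −x.

```bash
python3 - <<'E'
from h import *
from go import rk
c=load("w4")
f=lambda u,v,z: wonz(c,np.array([u,v])/1.5625,z).round(4)
a,b=f(397,336,.134),f(398,480,.134); print("handle",a,b,(a+b)/2,np.linalg.norm(a-b))
q=[f(308,243,.081),f(478,239,.081),f(327,483,.081),f(467,480,.081)]; print(q,np.mean(q,0),np.linalg.norm(q[0]-q[1]),np.linalg.norm(q[0]-q[2]))
print(rk(-.060,.001))
E
python3 go.py 4 .525 .004 .20 94
```

```text
handle [0.4715 0.0019 0.134 ] [0.5754 0.0097 0.134 ] [0.52345 0.0058  0.134  ] 0.10419237016211892
[array([ 0.4325, -0.058 ,  0.081 ]), array([0.4229, 0.0518, 0.081 ]), array([ 0.6285, -0.0441,  0.081 ]), array([0.6184, 0.0698, 0.081 ])] [0.525575 0.004875 0.081   ] 0.1102188731570052 0.19649226447878293
(np.float64(0.5246874776645736), np.float64(0.0035219917455946133))
t 10.9 p [ 0.4453 -0.0021  0.2315] yaw 94.0 tilt [-0. -0.] F [0.2 0.2 0.7] open 0.0593
[[0.05, 0.01, -0.07], [0.05, 0.01, -0.07], [0.05, 0.01, -0.07], [0.05, 0.01, -0.07]]
[[0.02, 2.0, 0.79], [0.02, 2.0, 0.79], [0.02, 2.0, 0.79], [0.02, 2.0, 0.79]]
```

>>> {"fn": "apply_moves", "kwargs": {
  "twist": [
    [0,0,0],
    [0,0,0],
    [0,0,0],
    [0,0,0],
    [0,0,0]
  ],
  "translation": [
    [0.2,2,0.8],
    [0.2,2,0.9],
    [0.2,2,1.0],
    [0.1,1.8,1.0],
    [0,0,0]
  ],
  "grip": [0.7,0.7,0.7,0.7,0.7]
}}

```text
time_s: 11.52
tool_pos: [0.5195, 0.0095, 0.1918]
ee_rot: [[-0.065, 0.998, -0.003], [0.998, 0.065, -0.001], [-0.001, -0.003, -1.0]]
ft_force: [-1.2, 0.4, 0.3]
opening: 0.0599
```

```bash
python3 go.py 4 .525 .005 .1085 94
```

```text
t 11.53 p [0.5195 0.0095 0.1918] yaw 94.0 tilt [ 0. -0.] F [-1.2  0.4  0.3] open 0.0599
[[-0.05, 0.01, -0.07], [-0.05, 0.01, -0.07], [-0.05, 0.01, -0.07], [-0.05, 0.01, -0.07]]
[[-0.12, 0.14, 2.08], [-0.12, 0.14, 2.08], [-0.12, 0.13, 2.08], [-0.12, 0.13, 2.08]]
```

>>> {"fn": "apply_moves", "kwargs": {
  "twist": [
    [0,0,0],
    [0,0,0],
    [0,0,0],
    [0,0,0],
    [0,0,0]
  ],
  "translation": [
    [-0.3,0.3,1.5],
    [-0.15,0.1,2.2],
    [0,0,2.2],
    [0,0,1.8],
    [0,0,0]
  ],
  "grip": [0.7,0.7,0.7,0.7,0.7]
}}

```text
time_s: 12.15
tool_pos: [0.5186, 0.0029, 0.1108]
ee_rot: [[-0.063, 0.998, -0.007], [0.998, 0.063, -0.002], [-0.002, -0.007, -1.0]]
ft_force: [0.0, -0.2, 0.6]
opening: 0.0597
```

```bash
python3 go.py 1 .525 .005 .1085 94
```

```text
t 12.15 p [0.5186 0.0029 0.1108] yaw 94.0 tilt [-0.  0.] F [ 0.  -0.2  0.6] open 0.0597
[[-0.41, 0.11, -0.37]]
[[0.17, 0.65, 0.22]]
```

>>> {"fn": "apply_moves", "kwargs": {
  "twist": [
    [-0.4,0,-0.3],
    [0,0,0],
    [0,0,0]
  ],
  "translation": [
    [0.2,0.7,0.2],
    [0,0,0],
    [0,0,0]
  ],
  "grip": [0.7,0.7,0.7]
}}

```text
time_s: 12.52
tool_pos: [0.5267, 0.0053, 0.1102]
ee_rot: [[-0.069, 0.998, 0.003], [0.998, 0.069, -0.002], [-0.002, 0.003, -1.0]]
ft_force: [-0.0, 1.1, -0.3]
opening: 0.0598
```

```bash
python3 go.py 1 .525 .005 .1085 94
```

```text
t 12.53 p [0.5267 0.0053 0.1102] yaw 94.0 tilt [-0. -0.] F [-0.   1.1 -0.3] open 0.0598
[[0.16, 0.12, -0.07]]
[[-0.02, -0.17, 0.17]]
```

Close on the handle.

>>> {"fn": "apply_moves", "kwargs": {
  "twist": [
    [0,0,0],
    [0,0,0],
    [0,0,0],
    [0,0,0]
  ],
  "translation": [
    [0,-0.1,0.15],
    [0,0,0],
    [0,0,0],
    [0,0,0]
  ],
  "grip": [0,0,0,0]
}}

```text
time_s: 13.02
tool_pos: [0.5263, 0.0056, 0.1095]
ee_rot: [[-0.069, 0.998, 0.005], [0.998, 0.069, -0.002], [-0.002, 0.005, -1.0]]
ft_force: [0.4, -0.0, -1.0]
opening: 0.0172
```

>>> {"fn": "apply_moves", "kwargs": {
  "twist": [
    [0,0,0],
    [0,0,0],
    [0,0,0],
    [0,0,0]
  ],
  "translation": [
    [0,0,-0.5],
    [0,0,-1],
    [0,0,-1],
    [0,0,0]
  ],
  "grip": [0,0,0,0]
}}

```text
time_s: 13.52
tool_pos: [0.5242, 0.0051, 0.1347]
ee_rot: [[-0.069, 0.998, 0.001], [0.998, 0.069, -0.002], [-0.002, 0.0, -1.0]]
ft_force: [0.5, -0.4, -5.1]
opening: 0.017
```

```bash
python3 go.py 1 .525 .005 .21 94; python3 -c "
from workcell import sensors;s=sensors.sense();print(s['wrist_torque'])"
```

```text
t 13.53 p [0.5242 0.0051 0.1347] yaw 94.0 tilt [-0.  0.] F [ 0.5 -0.4 -5.1] open 0.017
[[0.02, 0.12, -0.07]]
[[-0.04, 0.09, -7.53]]
[-0.00415718  0.01072719  0.03770142]
```

>>> {"fn": "apply_moves", "kwargs": {
  "twist": [
    [0,0,0],
    [0,0,0],
    [0,0,0],
    [0,0,0],
    [0,0,0]
  ],
  "translation": [
    [0,-1,-0.5],
    [0,-1.8,-1],
    [0,-1.5,-1.5],
    [0,-0.5,-2.5],
    [0,0,-2.5]
  ],
  "grip": [0,0,0,0,0]
}}

```text
time_s: 14.15
tool_pos: [0.4684, 0.0015, 0.2143]
ee_rot: [[-0.069, 0.998, -0.009], [0.998, 0.069, -0.003], [-0.002, -0.009, -1.0]]
ft_force: [0.8, -0.7, -5.7]
opening: 0.017
```

```bash
python3 go.py 14 .472 .391 .235 88.3
```

```text
t 14.15 p [0.4684 0.0015 0.2143] yaw 88.3 tilt [0. 0.] F [ 0.8 -0.7 -5.7] open 0.017
[[-0.04, 0.01, 0.4], [-0.04, 0.01, 0.4], [-0.04, 0.01, 0.4], [-0.04, 0.01, 0.4], [-0.04, 0.01, 0.4], [-0.04, 0.01, 0.4], [-0.04, 0.01, 0.4], [-0.04, 0.01, 0.4], [-0.04, 0.01, 0.4], [-0.04, 0.01, 0.4], [-0.04, 0.01, 0.4], [-0.04, 0.01, 0.4], [-0.04, 0.01, 0.4], [-0.04, 0.01, 0.4]]
[[2.77, 0.22, -0.16], [2.77, 0.2, -0.15], [2.78, 0.18, -0.15], [2.78, 0.16, -0.15], [2.78, 0.14, -0.15], [2.78, 0.12, -0.15], [2.78, 0.1, -0.15], [2.78, 0.08, -0.15], [2.78, 0.06, -0.15], [2.78, 0.04, -0.15], [2.78, 0.02, -0.15], [2.78, 0.0, -0.15], [2.78, -0.02, -0.15], [2.78, -0.04, -0.15]]
```

>>> {"fn": "apply_moves", "kwargs": {
  "twist": [
    [0,0,0.2],
    [0,0,0.4],
    [0,0,0.4],
    [0,0,0.4],
    [0,0,0.4]
  ],
  "translation": [
    [1.2,0.2,-0.8],
    [2.5,0.2,-0.5],
    [3,0.2,-0.1],
    [3,0.2,0],
    [3,0.2,0]
  ],
  "grip": [0,0,0,0,0]
}}

```text
time_s: 14.78
tool_pos: [0.4693, 0.1327, 0.2279]
ee_rot: [[-0.031, 0.999, -0.009], [1.0, 0.031, -0.003], [-0.003, -0.009, -1.0]]
ft_force: [-0.3, 0.1, -5.1]
opening: 0.017
```

>>> {"fn": "apply_moves", "kwargs": {
  "twist": [
    [0,0,0.4],
    [0,0,0.4],
    [0,0,0.4],
    [0,0,0.4],
    [0,0,0.4]
  ],
  "translation": [
    [3,0.1,0],
    [3,0.1,0],
    [3,0.1,0],
    [3,0,0],
    [3,0,0]
  ],
  "grip": [0,0,0,0,0]
}}

```text
time_s: 15.4
tool_pos: [0.4632, 0.291, 0.2225]
ee_rot: [[0.002, 1.0, -0.017], [1.0, -0.002, -0.005], [-0.005, -0.017, -1.0]]
ft_force: [0.2, 0.2, -5.5]
opening: 0.0169
```

```bash
python3 go.py 5 .472 .391 .21 88.3
```

```text
t 15.4 p [0.4632 0.291  0.2225] yaw 88.3 tilt [0. 0.] F [ 0.2  0.2 -5.5] open 0.0169
[[-0.19, 0.06, 0.32], [-0.19, 0.06, 0.32], [-0.19, 0.06, 0.32], [-0.19, 0.06, 0.32], [-0.19, 0.06, 0.32]]
[[2.0, 0.18, 0.24], [2.0, 0.16, 0.24], [2.0, 0.15, 0.24], [2.0, 0.14, 0.24], [2.0, 0.13, 0.25]]
```

>>> {"fn": "apply_moves", "kwargs": {
  "twist": [
    [-0.2,0,0.3],
    [-0.2,0,0.3],
    [-0.2,0,0.3],
    [-0.2,0,0.3],
    [0,0,0]
  ],
  "translation": [
    [2.5,0.2,0],
    [2.2,0.2,0],
    [2,0.2,0],
    [1.8,0.2,0],
    [0,0,0]
  ],
  "grip": [0,0,0,0,0]
}}

```text
time_s: 16.02
tool_pos: [0.4641, 0.3844, 0.2164]
ee_rot: [[0.016, 1.0, -0.012], [1.0, -0.016, -0.006], [-0.007, -0.012, -1.0]]
ft_force: [-0.2, -0.8, -6.2]
opening: 0.0171
```

```bash
python3 go.py 2 .472 .391 .19 88.3; python3 snap.py side s5; python3 snap.py top t5
python3 - <<'E'
import cv2,numpy as np
a=cv2.imread("pics/s5r.png")[100:260,90:290];b=cv2.imread("pics/t5r.png")[160:320,80:280]
cv2.imwrite("pics/c5.png",np.hstack([cv2.resize(x,(400,320),interpolation=cv2.INTER_CUBIC) for x in (a,b)]))
E
```

```text
t 16.02 p [0.4641 0.3844 0.2164] yaw 88.3 tilt [-0.  0.] F [-0.2 -0.8 -6.2] open 0.0171
[[-0.33, 0.19, 0.4], [-0.33, 0.19, 0.4]]
[[0.35, 0.4, 1.31], [0.35, 0.39, 1.31]]
[0.46437089 0.38289938 0.21618892] [-0.01197489 -0.00778885 -0.99989796]
[0.46489378 0.38180615 0.21631867] [-0.01160937 -0.00844104 -0.99989698]
```

View pics/c5.png

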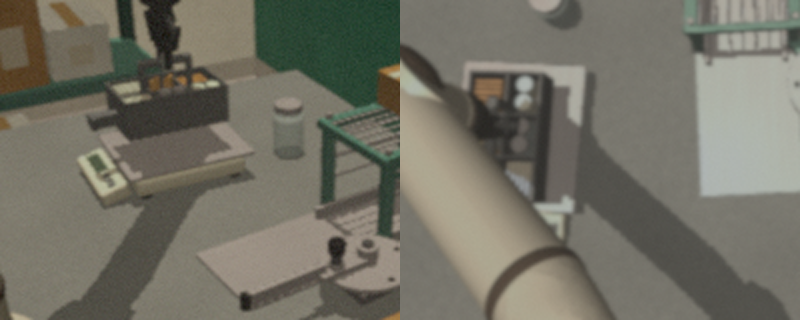

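Side crop: caddy held level above the scale platform; top crop: caddy over it, arm hiding part. I refine the scale centre with the first side picture's platform corners (217,263), (309,246), (338,272), (246,297).

```bash
cat >> fit.py <<'E'
Q2=[((309,246),(.125,.105)),((338,272),(.125,-.105)),((246,297),(-.125,-.105)),((217,263),(-.125,.105))]
h=lambda p:np.concatenate([g(p)]+[proj(S,w(p,[*q,.058]))-np.array(u)/1.5625 for u,q in Q2])
r3=least_squares(h,r2.x); print("scale both",r3.x,h(r3.x).round(1))
E
python3 fit.py|tail -1; python3 go.py 3 .472 .391 .19 88.3
```

```text
-0.4 -0.8]
t 16.12 p [0.4649 0.3818 0.2163] yaw 88.3 tilt [-0.  0.] F [-0.3  0.3 -6.3] open 0.0169
[[-0.22, 0.17, 0.22], [-0.22, 0.17, 0.22], [-0.22, 0.17, 0.22]]
[[0.32, 0.24, 0.87], [0.32, 0.24, 0.87], [0.32, 0.23, 0.88]]
```

>>> {"fn": "apply_moves", "kwargs": {
  "twist": [
    [-0.3,0.2,0.3],
    [-0.2,0.2,0.2],
    [-0.2,0.1,0.2],
    [0,0,0]
  ],
  "translation": [
    [0.4,0.3,0.7],
    [0.3,0.2,0.8],
    [0.3,0.2,0.7],
    [0,0,0]
  ],
  "grip": [0,0,0,0]
}}

```text
time_s: 16.62
tool_pos: [0.4735, 0.3886, 0.1921]
ee_rot: [[0.035, 0.999, 0.002], [0.999, -0.035, -0.002], [-0.002, 0.002, -1.0]]
ft_force: [-0.4, 0.5, -5.9]
opening: 0.0166
```

```bash
python3 fit.py|tail -3; python3 go.py 3 .472 .391 .17 88.3
```

```text
pull [0.58460729 0.00672536 0.        ]
scale both [ 0.47363024  0.38997362 -0.02483934] [-0.2 -1.5  0.7 -1.1  1.3  0.1 -0.7  1.  -1.2 -2.   1.6  1.1 -2.  -0.2
 -0.4 -0.8]
t 16.62 p [0.4735 0.3886 0.1921] yaw 88.3 tilt [0. 0.] F [-0.4  0.5 -5.9] open 0.0166
[[0.03, 0.03, -0.11], [0.03, 0.03, -0.11], [0.03, 0.03, -0.11]]
[[0.08, -0.05, 0.74], [0.08, -0.05, 0.74], [0.08, -0.05, 0.74]]
```

>>> {"fn": "apply_moves", "kwargs": {
  "twist": [
    [0,0,0],
    [0,0,0],
    [0,0,0],
    [0,0,0]
  ],
  "translation": [
    [0.1,0,0.9],
    [0.1,0,0.8],
    [0,0,0.5],
    [0,0,0]
  ],
  "grip": [0,0,0,0]
}}

```text
time_s: 17.12
tool_pos: [0.4735, 0.3905, 0.1684]
ee_rot: [[0.036, 0.999, 0.001], [0.999, -0.036, -0.002], [-0.002, 0.001, -1.0]]
ft_force: [0.6, -0.1, -4.5]
opening: 0.017
```

>>> {"fn": "apply_moves", "kwargs": {
  "twist": [
    [0,0,0],
    [0,0,0],
    [0,0,0]
  ],
  "translation": [
    [0,0,0.25],
    [0,0,0.2],
    [0,0,0]
  ],
  "grip": [0,0,0]
}}

```text
time_s: 17.5
tool_pos: [0.4738, 0.3908, 0.1641]
ee_rot: [[0.036, 0.999, 0.002], [0.999, -0.036, -0.002], [-0.002, 0.002, -1.0]]
ft_force: [0.3, 0.3, -4.9]
opening: 0.0172
```

>>> {"fn": "apply_moves", "kwargs": {
  "twist": [
    [0,0,0],
    [0,0,0],
    [0,0,0]
  ],
  "translation": [
    [0,0,0.15],
    [0,0,0.1],
    [0,0,0]
  ],
  "grip": [0,0,0]
}}

```text
time_s: 17.88
tool_pos: [0.4741, 0.391, 0.1618]
ee_rot: [[0.036, 0.999, 0.002], [0.999, -0.036, -0.001], [-0.001, 0.002, -1.0]]
ft_force: [-1.3, -0.7, -5.6]
opening: 0.017
```

>>> {"fn": "apply_moves", "kwargs": {
  "twist": [
    [0,0,0],
    [0,0,0],
    [0,0,0]
  ],
  "translation": [
    [0,0,0.15],
    [0,0,0.1],
    [0,0,0]
  ],
  "grip": [0,0,0]
}}

```text
time_s: 18.25
tool_pos: [0.4742, 0.3912, 0.1616]
ee_rot: [[0.035, 0.999, 0.004], [0.999, -0.035, -0.001], [-0.001, 0.004, -1.0]]
ft_force: [0.5, -0.1, -3.5]
opening: 0.0169
```

>>> {"fn": "apply_moves", "kwargs": {
  "twist": [
    [0,0,0],
    [0,0,0],
    [0,0,0]
  ],
  "translation": [
    [0,0,0.15],
    [0,0,0.15],
    [0,0,0.1]
  ],
  "grip": [0,0,0]
}}

```text
time_s: 18.62
tool_pos: [0.4742, 0.3913, 0.1616]
ee_rot: [[0.036, 0.999, 0.005], [0.999, -0.036, -0.001], [-0.001, 0.005, -1.0]]
ft_force: [-2.6, -2.5, 4.0]
opening: 0.017
```

Contact is confirmed: force now +4 N and z has stopped at the expected 0.1616. Release and rise.

>>> {"fn": "apply_moves", "kwargs": {
  "twist": [
    [0,0,0],
    [0,0,0],
    [0,0,0],
    [0,0,0],
    [0,0,0]
  ],
  "translation": [
    [0,0,0],
    [0,0,0],
    [0,0,-1.5],
    [0,0,-4],
    [0,0,-5]
  ],
  "grip": [0.5,0.7,0.7,0.7,0.7]
}}

```text
time_s: 19.25
tool_pos: [0.4733, 0.391, 0.2671]
ee_rot: [[0.036, 0.999, 0.002], [0.999, -0.036, -0.003], [-0.003, 0.002, -1.0]]
ft_force: [1.2, 0.7, 0.7]
opening: 0.0597
```

>>> {"fn": "apply_moves", "kwargs": {
  "twist": [
    [0,0,0],
    [0,0,0],
    [0,0,0],
    [0,0,0],
    [0,0,0]
  ],
  "translation": [
    [-3,-2,-2],
    [-4,-3,0],
    [-4,-3,0],
    [-3,-2,0],
    [0,0,0]
  ],
  "grip": [1,1,1,1,1]
}}

```text
time_s: 19.88
tool_pos: [0.3694, 0.2554, 0.2973]
ee_rot: [[0.035, 0.999, 0.018], [0.999, -0.035, 0.009], [0.01, 0.018, -1.0]]
ft_force: [1.3, 1.3, 0.6]
opening: 0.0853
```

```bash
python3 snap.py top t6; python3 snap.py side s6
python3 - <<'E'
import cv2,numpy as np
a=cv2.imread("pics/s6r.png")[110:260,90:340];b=cv2.imread("pics/t6r.png")[175:295,90:330]
cv2.imwrite("pics/c6.png",np.vstack([cv2.resize(a,(500,300),interpolation=cv2.INTER_CUBIC)[:, :500],cv2.resize(b,(600,300),interpolation=cv2.INTER_CUBIC)[:,:500]]))
E
```

```text
[0.37026934 0.25680915 0.29766074] [ 0.01882492  0.01076724 -0.99976482]
[0.37070663 0.25766055 0.29744768] [ 0.01848544  0.01121083 -0.99976628]
```

View pics/c6.png

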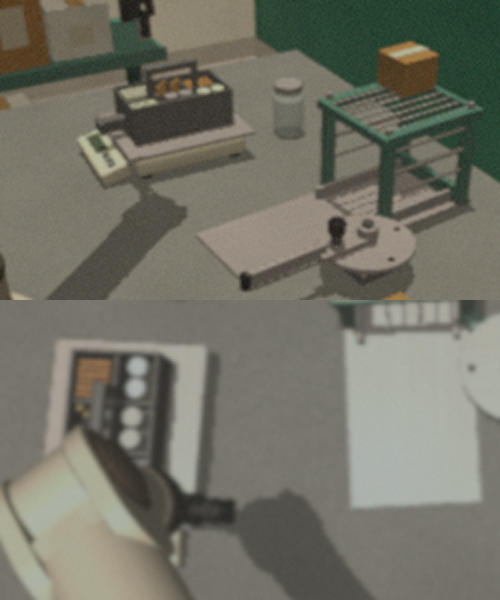

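Caddy stands level on the platform, with rear rim corners about (75,352) and (152,355) and the bar open. A numeric check of its centring, then hand in.

```bash
python3 - <<'E'
from h import *
c=load("t6"); f=lambda u,v,z: onz(c,[u/2.5+90,(v-300)/2.5+175],z).round(4)
a,b=f(75,351,.133),f(152,354,.133); print("caddy rear rim",a,b,(a+b)/2, "-> mid x",((a+b)/2)[0]-.1,"width",np.linalg.norm(a-b))
p,q=f(57,340,.058),f(209,346,.058); print("pan rear",p,q,(p+q)/2,"-> mid x",((p+q)/2)[0]-.125,np.linalg.norm(p-q))
E
```

```text
caddy rear rim [0.5692 0.4385 0.133 ] [0.5673 0.3383 0.133 ] [0.56825 0.3884  0.133  ] -> mid x 0.46825000000000006 width 0.10021801235306955
pan rear [0.5966 0.4903 0.058 ] [0.5923 0.281  0.058 ] [0.59445 0.38565 0.058  ] -> mid x 0.46945000000000003 0.20934416638636003
```

```bash
python3 - <<'E'
from h import *; from go import rk
print(proj(load("s6"),np.array([*rk(-.08,-.145),.105])),proj(load("s6"),np.array([*rk(-.08,-.145),.112])),"seen",(258.5,224.5))
from workcell import order; print(order.sign_off())
E
```

```text
[258.28211192 223.4444509 ] [258.33321264 221.48210928] seen (258.5, 224.5)
the job is handed in; nothing more can be done
None
```

The job is done and handed in at about 20 s on the robot's clock. The retaining bar is locked open and the caddy stands in the middle of the scale platform.

- **Bar:** I pulled the plunger up about 11 mm, swung the bar a quarter turn and let the knob down. At its home height the pull was about 5 N, which fits the pin being fully in. The last side picture puts the knob within about 1 px of its pin-home position, with the bar pointing out from the rack's front. I did not push on the bar to test the lock.
- **Caddy:** I drew it forward 165 mm by the front grip, let go, then lifted it level by the carrying handle (about 5–6 N). I lowered it onto the platform until it touched, at the expected height and with about 4 N of push, then released it.
- **Last checks:** The last top picture puts the caddy's middle within about 3 mm of the platform's middle. The rim came out 100 mm wide in that picture against the real 115 mm, so I trust that reading only to a few millimetres. The scale's outline also fitted only to 1–2 px, which is again a few millimetres.
- **Other items:** The arm's path stayed clear of the jar, the carton and the tin. The jar looked untouched in the last pictures, but I did not check the carton and the tin again.

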